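# Hold the spring jaw open at the mark

### The job

I want to clamp the lino block under the magnifier and need a third hand: swing the magnifier's arm out of the way towards the left until the lens is well clear, more than 25 cm from the middle of the block holder. Then pull the holder's spring jaw out by its bar until the jaw's pointer stands level with the sliding marker on the rule, and keep it there: the program finishes while still holding the jaw at the mark, so that I can drop the block in. Leave the marker as it is set and the other things on the desk where they are.

Things in the scene. Friction and masses are not known exactly. Their poses are not given: they have to be found in the camera images.
- holder: Block holder fixed to the desk: aluminium bed 260 long (x), 110 wide (y), top at z = 16; on its far half a grey spring housing (x 12 to 120, y -40 to 40, top z = 46) with the fixed jaw (face x = 38, top z = 72), in front of them the sliding jaw. Origin under the middle of the bed, at desk height; its +x points away from the robot, the jaw is pulled along -x.
- jaw (a joint): How far the sliding jaw is pulled out along the holder's -x, 0 (home, jaws 34 mm apart) to 0.075 m. A spring draws it home: about 6 N at 0, 12 N at 0.045, 16 N at 0.075; released, it runs home. Jaw block: 20 thick, 86 wide, top at z = 72 mm.
- handle (a point): Middle of the jaw's pull bar, on the bar's axis, 60 mm above the desk. Level dark bar, 12 mm thick, across the pull (along the holder's y), free over 58 mm between its two stays, 44 mm in front of the jaw block's face and 44 mm above the bed. Moves with the jaw. Axes as the holder's.
- pointer (a point): Tip of the pointer on the jaw's left side, over the steel rule; moves with the jaw. Axes as the holder's. It is on the mark when it has the same x along the holder as marker_line.
- marker (a joint): Where the sliding marker (a black rider, 12x10x18 mm with a small lock screw, clipped on the left edge of the bed over the rule) is set: the value of joint jaw at which the pointer stands on the mark, 0.035 to 0.060 m. Stiff (4 N); to be left as set.
- marker_line (a point): Tip of the marker, on the rule; fixed to the marker. Axes as the holder's.
- magnifier: Stand of the swing-arm magnifier, left of the holder, fixed to the desk: round dark foot 110 across, post 16 thick. Origin at the centre of its underside, on the axis of the post.
- magnifier_hinge (a point): Point on the vertical hinge axis of the magnifier arm, on the post, 200 mm above the desk.
- magnifier_arm (a joint): Angle of the magnifier arm about its vertical hinge, -0.5 to 1.8 rad (stops). It grows as the arm turns clockwise seen from above, which takes the lens from over the holder towards the robot and on to the left. Stays where it is left; turning it takes about 2 N at the knob.
- magnifier_knob (a point): Black upright grip knob on the arm, 160 mm from the hinge axis; this point is 234 mm above the desk, in the middle of its grip part, which is round, 17 mm across, from z = 222 to 248; the knob's top is at 252. Free on all sides; the arm's bar beneath it is 16 wide and its top is at z = 207.
- lens (a point): Centre of the round lens, 246 mm from the hinge axis, at the end of the arm beyond the knob, 200 mm above the desk. Its white ring is 126 mm across and 16 thick (z = 192 to 208).
- lino_block: printing block waiting to be clamped: wood with a grey lino face, 95x60x22, loose, lying on the desk to the right of the holder; origin at the centre of its underside
- ink_bottle: small dark ink bottle with a green cap, 36 across, 61 tall, loose; bystander; origin at the centre of its underside
- mug: white dotted mug, 82 across, 91 tall, loose; bystander; origin at the centre of its underside
- masking_tape: roll of masking tape lying flat, 102 across, 25 tall, loose; bystander; origin at the centre of its underside
- dropper: brown dropper bottle at the left front, 33 across, 102 tall, loose; bystander; origin at the centre of its underside

How it is judged:
On the way, in this order (a step that is already met when the one before it is completed fails the run):
1. the magnifier is swung clear: lens more than 25 cm from the middle of the holder, the jaw still home (horizontal distance between lens and holder above 0.25 m and value of joint jaw below 0.01 m), for 0.2 s.
2. the jaw is pulled out to the mark by the gripper (x of pointer in the frame of marker_line between -0.005 and 0.005 m and contact force between the fingers and holder above 4 N), for 0.3 s.
At the end, for the whole second after the job is handed in: The gripper holds the jaw still against its spring (contact force on the holder over 4 N), with the pointer within 5 mm of the marker along the rule, and the magnifier at rest with its lens more than 25 cm, seen from above, from the middle of the holder (all of step 2 and horizontal distance between lens and holder above 0.25 m and velocity of joint jaw between -0.01 and 0.01 m/s and velocity of joint magnifier_arm between -0.1 and 0.1 rad/s); the arm keeps its last pose, push and grip.
It fails at once if the marker is shifted by more than 4 mm (distance of marker_line from where it was at the start of the episode above 0.004 m).
It fails at once if one of the five loose bystanders is moved by more than 3 cm (distance of any of lino_block, ink_bottle, mug, masking_tape, dropper from where it was at the start of the episode above 0.03 m).
It also fails if it takes over 51 s, if anything falls off the work surface, if the arm or the gripper's body presses on something with over 40 N, if the wrist force passes 120 N, or if a joint passes its speed limit or range.

### The arm

A 6-joint arm with a two-finger parallel gripper is mounted at the origin on a cart in front of the work surface, level with it; the furniture and walls round the work are solid. World frame = base frame: x ahead of the robot, y to its left, z up, the work surface at z = 0. Lengths are in m, angles in rad, forces in N, time in s.
With the tool pointing down it reaches from about 0.35 to 0.975 m from the base axis. Payload 17.4 kg.
Tool frame: the origin (TCP) lies between the finger pads; the fingertips stand 22 mm ahead of it and the grasp point (between the pads) lies 3 mm ahead of it; z points along the fingers, y is the line along which they close (so a half turn about z gives the same grasp; the last joint's range is limited). The gripper opens to 85 mm and grips with 20 to 120 N. Pads are 22 mm wide; open, the fingers measure 114 mm over their backs; the gripper's body (76 mm by 85 mm) begins 54 mm behind the grasp point. The pads swing forward as they close: fully open they stand 13 mm farther back than shut.
Start: joints at [-1.221, 0.116, 1.442, -0, 1.584, -0.038], TCP at [0.255, -0.625, 0.231] pointing down, gripper open.
Joint ranges: [-2.83, 2.83], [-0.83, 2.19], [0.07, 2.5], [-1.14, 4.28], [0.01, 3], [-2.97, 2.97]. Speed limits (rad/s): [1.89, 1.89, 2.22, 3.14, 3.14, 3.14].

### API

Orientations are given as a 3x3 rotation matrix whose columns are the frame's x, y, z axes.
In Python, from station import read_state, snapshot, finish_job gives the robot as it stands.
- The arm moves only by the tool move_arm, never from a script. Its argument "increments" is a list of rows, each a list of 3 entries, a list of its own where there are three numbers: the turn, a rotation vector about the tool's x, y, z as a fraction of full scale, then the shift along the tool's x, y, z as a fraction of full scale, then the closure, from -1 (fully open) to 1 (shut). A call has 1 to 8 rows; each row shifts and turns the commanded pose from where the row before left it, along the tool's axes as they then stand; what a row does not reach is not made up. Full scale, the value 1, is 0.025 m for a shift and 90 degrees for a turn. A row lasts 1/8 s, in which the tool goes at most 62.5 mm and 10.7 degrees, less where a joint would pass 70% of its speed; a pose out of reach is approached as far as the arm can. A call with a number of a shift or a turn outside -1 to 1 is refused whole. A call with a gripper value outside its range is refused whole. The fingers move at their own pace and stop on an object; "grip_force" is the grip in N (left out, the last holds). Time passes only in rows, so rows that do not move let the fingers close. It gives the time, the measured TCP pose, the force, the opening and the grip force at its end, in the units of the state.
- read_state(): the state, without advancing time (a new reading comes with each control period).
- snapshot(name): name is "side" or "top"; returns a dict with "image" (480x640x3 uint8, red, green, blue), "range_z" (480x640 float32, m along the optical axis (not along the pixel's ray), 0 where there is no reading), "K" (3x3 intrinsics, pixels), "rvec" (rotation vector, rad) and "tvec" (3), from world to camera coordinates, as OpenCV has them. Camera axes: x right, y down, z forward; pixel columns grow to the right and rows downward; lengths in m; the calibration is good to about 2 mm. A picture is of the moment at which its call begins.
- finish_job(): hands the job in; it is judged then, once.
The state is a dict: "time_s": time; "joint_pos": joint angles; "dq": joint speeds; "joint_efforts": joint torques, N m; "tool_pos": TCP position; "eef_rot": TCP orientation; "force": force on the tool from outside, world axes, zero at the start; "wrist_torque": the same for the moment, N m; "grip_width": finger opening in m; "gripper_force": force on a finger pad.
Only numpy, scipy, OpenCV 4.12 (cv2) and the standard library are available. Lean on these libraries where they do the work, as an engineer would, in place of code of your own. Each camera call takes 0.05 s, during which the arm holds its last target. There are 200 camera calls.

## Working session

There is one attempt and no reset: what is moved stays moved. The work goes in short steps, Python scripts to look and compute and a tool call to move; the robot and the scene stay as the last step left them, time stands still between calls to the robot, and variables do not carry over. Pictures are saved under pics/ and viewed, at most 10 in all, crops included, and the job is handed in when it is done.

Besides the shell and the picture viewer there is one more tool, called after ">>>" by a JSON object that holds its "api" and its "payload". move_arm: Moves the arm, as the interface text tells. Shift numbers are shares of 0.025 m and turn numbers shares of 90 degrees, none past 1 either way. Its arguments: {"type":"object","properties":{"increments":{"type":"array"},"grip_force":{"type":"number"}},"required":["increments"]}

```bash
mkdir -p pics; cat > h.py <<'E'
import numpy as np, cv2
from station import read_state, snapshot
def snap(n,f):
    s=snapshot(n); np.savez(f'{f}.npz',**s); cv2.imwrite(f'pics/{f}.png',s['image'][:,:,::-1]); return s
def load(f): return dict(np.load(f'{f}.npz'))
def cam(s):
    R=cv2.Rodrigues(np.array(s['rvec'],float))[0]; return R,np.array(s['tvec'],float).ravel(),s['K']
def ray(s,u,v,z):
    "point on pixel ray at world height z"
    R,t,K=cam(s); c=-R.T@t; d=R.T@np.linalg.solve(K,[u,v,1.]); return c+d*(z-c[2])/d[2]
def dep(s,u,v):
    R,t,K=cam(s); Z=s['range_z'][int(v),int(u)]; return R.T@(np.linalg.solve(K,[u,v,1.])*Z-t)
def cloud(s):
    R,t,K=cam(s); v,u=np.mgrid[:480,:640]; Z=s['range_z']
    p=np.stack([(u-K[0,2])/K[0,0]*Z,(v-K[1,2])/K[1,1]*Z,Z],-1); return (p-t)@R
E
python3 - <<'E'
from h import *
for n in('top','side'):
    s=snap(n,n+'0'); R,t,K=cam(s); print(n,-R.T@t,R[2],K[0,0])
print(read_state())
E
```

```text
top [-0.10719876  0.3861532   1.09973504] [ 0.56187757 -0.3052561  -0.76883829] 517.7134447642992
side [ 1.45887693 -0.59823918  0.91648383] [-0.67936787  0.46632199 -0.56657135] 509.23193246861445
{'time_s': 0.1, 'joint_pos': array([-1.22081021e+00,  1.16423066e-01,  1.44217767e+00, -5.36878346e-06,
        1.58401030e+00, -3.78035550e-02]), 'dq': array([-1.34457889e-03, -1.66793620e-03, -2.52192037e-03,  7.55127426e-05,
       -1.86530688e-05, -9.22882844e-04]), 'joint_efforts': array([ 4.48332401e-05, -7.33661771e+01, -6.33790040e+01, -2.70321316e-04,
        5.22313756e-03,  1.30917156e-04]), 'tool_pos': array([ 0.25517697, -0.62472607,  0.230159  ]), 'eef_rot': array([[ 9.25747172e-01,  3.78142895e-01, -3.54231856e-04],
       [ 3.78143059e-01, -9.25746680e-01,  9.54807973e-04],
       [ 3.31248861e-05, -1.01786110e-03, -9.99999481e-01]]), 'force': array([0.3723545 , 0.32233423, 0.26122416]), 'wrist_torque': array([ 0.00551909, -0.0143907 ,  0.02694796]), 'gripper_force': 0.0, 'grip_width': 0.08549576321407382}
```

View pics/top0.png

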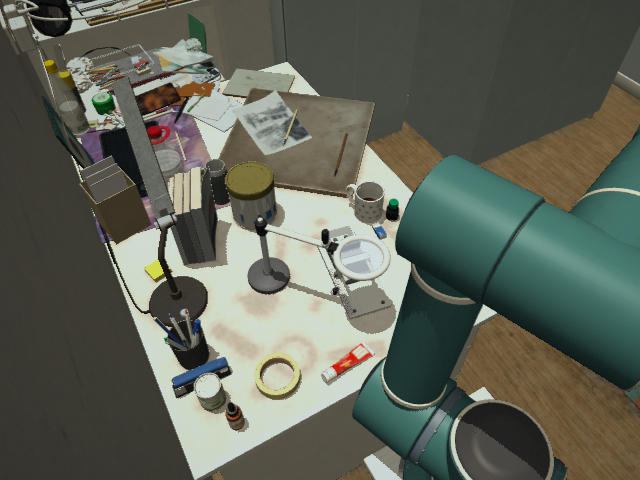

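View pics/side0.png

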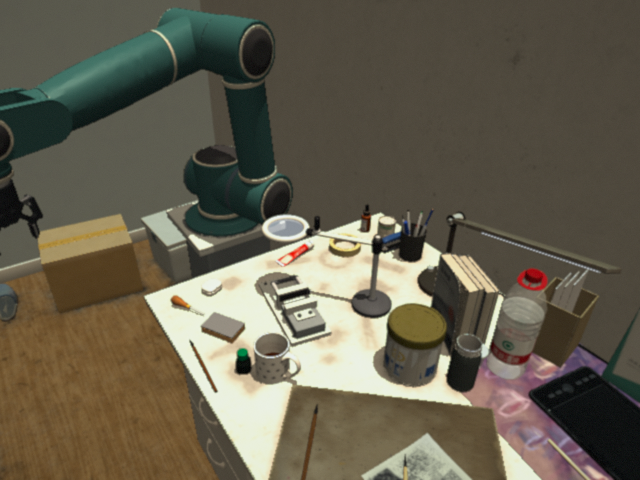

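The top view shows the foot at about (269,275), hinge (262,222), knob (326,238) and lens (361,257), with the holder below the lens. In the side view the knob is at (317,222) and the holder at (295,308). Next I'll measure these and enlarge crops.

```bash
python3 - <<'E'
from h import *
t,s=load('top0'),load('side0')
print('foot',ray(t,269,275,.01),ray(s,370,303,.01))
print('hinge top/side',ray(t,263,232,.2),ray(s,377,243,.2))
print('knob top',ray(t,326,232,.252),ray(s,317,217,.252))
print('lens',ray(t,361,257,.208),ray(s,286,229,.208))
for n,d,(x,y,w,h),f in(('top',t,(310,220,110,110),5),('side',s,(250,255,100,95),6)):
    c=d['image'][y:y+h,x:x+w,::-1]; cv2.imwrite(f'pics/{n}0c.png',cv2.resize(c,None,fx=f,fy=f,interpolation=cv2.INTER_CUBIC))
p=cloud(s)
m=(abs(p[...,0]-.65)<.25)&(abs(p[...,1])<.25)
for z in(.016,.046,.072):
    k=m&(abs(p[...,2]-z)<.004); print(z,k.sum(),p[k].min(0),p[k].max(0))
E
```

```text
foot [0.65415323 0.12628513 0.01      ] [0.6607892  0.12571922 0.01      ]
hinge top/side [0.63818397 0.13071865 0.2       ] [0.65463952 0.13637703 0.2       ]
knob top [0.52721304 0.02733233 0.252     ] [0.53703555 0.03089587 0.252     ]
lens [ 0.45970559 -0.02182995  0.208     ] [ 0.48280048 -0.02958708  0.208     ]
0.016 1454 [ 0.4006782  -0.24957891  0.01201042] [0.89992888 0.2478916  0.01999569]
0.046 731 [ 0.54368202 -0.24991019  0.04200025] [0.89994628 0.23096912 0.04999384]
0.072 680 [ 0.49811178 -0.24995138  0.06800168] [0.89970201 0.22898376 0.07590836]
```

View pics/top0c.png

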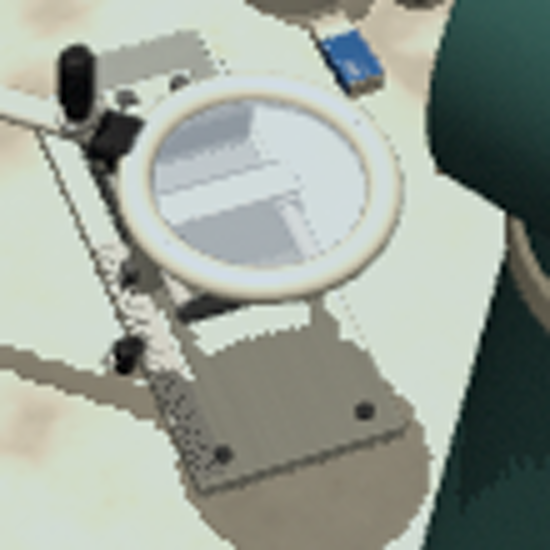

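View pics/side0c.png

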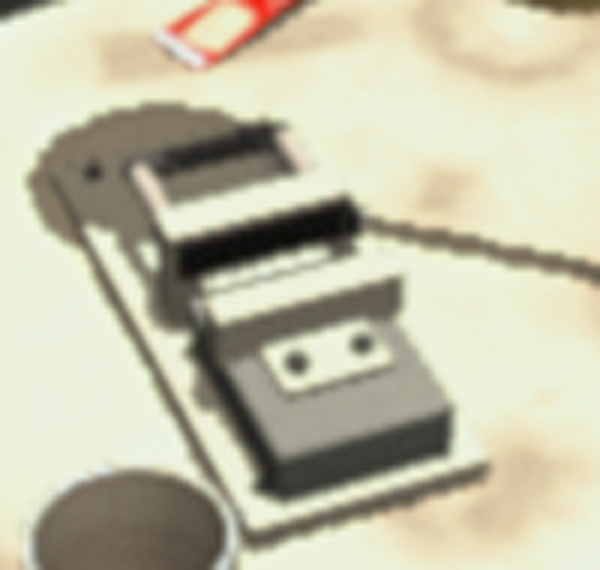

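The top crop shows the bed's near corners at full-image (350.6,318) and (392.4,305), the black rider at about (335,291) and the pointer near (336,274). The side crop gives far corners (291.7,342.5) and (331.2,332.5), and the bar around crop (220,147).

```bash
python3 - <<'E'
from h import *
t,s=load('top0'),load('side0')
nl,nr=ray(t,350.6,318,.016),ray(t,392.4,305,.016)
fr,fl=ray(s,291.7,342.5,.016),ray(s,331.2,332.5,.016); nr2=ray(s,258.3,284.2,.016);fr1=ray(t,350.,226.4,.016)
for n in('nl','nr','nr2','fr','fr1','fl'): print(n,eval(n))
print([np.linalg.norm(a-b) for a,b in((nl,nr),(fl,fr),(nl,fl),(nr,fr))])
print('mid',(nl+nr+fl+fr)/4, 'yaw', [np.degrees(np.arctan2(*(b-a)[[1,0]])) for a,b in((nl,fl),(nr,fr),(nr2,fr))], np.degrees(np.arctan2(*(nl-nr)[[1,0]]))-90,np.degrees(np.arctan2(*(fl-fr)[[1,0]]))-90)
print('bar top ends side',ray(s,250+155/6,255+163/6,.066),ray(s,250+285/6,255+130/6,.066))
E
```

```text
nl [0.43586495 0.01181494 0.016     ]
nr [ 0.41648044 -0.09684991  0.016     ]
nr2 [ 0.42802571 -0.09345972  0.016     ]
fr [ 0.67713993 -0.13542936  0.016     ]
fr1 [ 0.68839627 -0.14066528  0.016     ]
fl [ 0.70183407 -0.03347994  0.016     ]
[np.float64(0.110380298512543), np.float64(0.10489749606111534), np.float64(0.2697984369538843), np.float64(0.2634990424049812)]
mid [ 0.55782985 -0.06348607  0.016     ] yaw [np.float64(-9.664822836170547), np.float64(-8.419059927374438), np.float64(-9.563130498999959)] -10.114489282542792 -13.615912303262235
bar top ends side [ 0.50327584 -0.07772832  0.066     ] [ 0.51454628 -0.01583778  0.066     ]
```

>>> {"api": "move_arm", "payload": {"increments": [[[0, 0, 0], [0, 0, -1], -1], [[0, 0, 0], [0.5, -0.5, -1], -1], [[0, 0, 0], [1, -1, -1], -1], [[0, 0, 0], [1, -1, 0], -1], [[0, 0, 0], [1, -1, 0], -1], [[0, 0, 0], [1, -1, 0], -1], [[0, 0, 0], [1, -1, 0], -1], [[0, 0, 0], [1, -1, 0], -1]], "grip_force": 30}}

```text
time_s: 1.1
tool_pos: [0.3445, -0.4119, 0.3055]
eef_rot: [[0.926, 0.378, -0.0], [0.378, -0.926, 0.0], [-0.0, -0.0, -1.0]]
force: [0.1, -0.8, -0.1]
grip_width: 0.0853
gripper_force: 0.0
```

>>> {"api": "move_arm", "payload": {"increments": [[[0, 0, 0], [1, -1, 0], -1], [[0, 0, 0], [1, -1, 0], -1], [[0, 0, 0], [1, -1, 0], -1], [[0, 0, 0], [1, -1, 0], -1], [[0, 0, 0], [1, -1, 0], -1], [[0, 0, 0], [1, -1, 0], -1], [[0, 0, 0], [1, -1, 0], -1], [[0, 0, 0], [1, -1, 0], -1]]}}

```text
time_s: 2.1
tool_pos: [0.454, -0.1511, 0.3056]
eef_rot: [[0.926, 0.378, -0.0], [0.378, -0.926, 0.0], [-0.0, -0.0, -1.0]]
force: [0.2, -0.1, -0.1]
grip_width: 0.0856
gripper_force: 0.0
```

>>> {"api": "move_arm", "payload": {"increments": [[[0, 0, 0], [1, -1, 0], -1], [[0, 0, 0], [1, -1, 0], -1], [[0, 0, 0], [1, -1, 0], -1], [[0, 0, 0], [1, -1, 0], -1], [[0, 0, 0], [1, -1, 0], -1], [[0, 0, 0], [0.5, -0.5, 0], -1], [[0, 0, 0], [0, 0, 0], -1], [[0, 0, 0], [0, 0, 0], -1]]}}

```text
time_s: 3.1
tool_pos: [0.5288, 0.0263, 0.3058]
eef_rot: [[0.926, 0.378, -0.0], [0.378, -0.926, -0.0], [-0.0, 0.0, -1.0]]
force: [0.1, 0.1, -0.3]
grip_width: 0.085
gripper_force: 0.0
```

```bash
python3 - <<'E'
from h import *
s=snap('side','side1'); 
st=read_state(); print(st['time_s'],st['tool_pos'],st['eef_rot'],st['force'])
t=snap('top','top1')
a=cv2.resize(s['image'][150:300,240:400,::-1],None,fx=3.5,fy=3.5)[:, :400]
b=cv2.resize(t['image'][150:300,240:400,::-1],None,fx=3.5,fy=3.5)[:,:400]
cv2.imwrite('pics/c1.png',np.hstack([a,b]))
E
```

```text
3.15 [0.52882619 0.02619447 0.3058643 ] [[ 9.26066642e-01  3.77359996e-01  9.30288792e-05]
 [ 3.77360007e-01 -9.26066628e-01 -1.60179628e-04]
 [ 2.57055567e-05  1.83442389e-04 -9.99999983e-01]] [0.3227513  0.46099564 0.38714748]
```

View pics/c1.png

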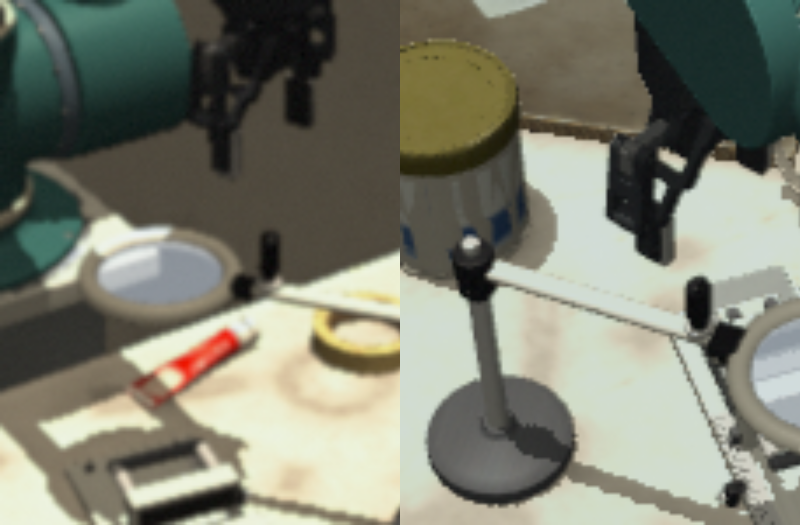

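The knob top is at (317,217) in the side view and (325,230) in the top view, matching my estimate. The fingers straddle it, so I'll descend and grip.

>>> {"api": "move_arm", "payload": {"increments": [[[0, 0, 0], [0.16, -0.06, 0.5], -1], [[0, 0, 0], [0, 0, 0.7], -1], [[0, 0, 0], [0, 0, 0.75], -1], [[0, 0, 0], [0, 0, 0.7], -1], [[0, 0, 0], [0, 0, 0], 1], [[0, 0, 0], [0, 0, 0], 1], [[0, 0, 0], [0, 0, 0], 1], [[0, 0, 0], [0, 0, 0], 1]]}}

```text
time_s: 4.2
tool_pos: [0.5323, 0.0299, 0.2403]
eef_rot: [[0.926, 0.378, 0.001], [0.378, -0.926, -0.0], [0.001, 0.001, -1.0]]
force: [-0.9, -1.1, 4.2]
grip_width: 0.0151
gripper_force: 29.3
```

>>> {"api": "move_arm", "payload": {"increments": [[[0, 0, 0], [0, 0, 0], 1], [[0, 0, 0], [0, 0, 0], 1]]}}

```text
time_s: 4.45
tool_pos: [0.5323, 0.0299, 0.2402]
eef_rot: [[0.926, 0.378, 0.001], [0.378, -0.926, -0.0], [0.001, 0.001, -1.0]]
force: [-1.1, -1.7, 5.5]
grip_width: 0.0148
gripper_force: 29.4
```

```bash
python3 - <<'E'
from h import *
R=read_state()['eef_rot'][:2,:2]; p=read_state()['tool_pos'][:2]
h=p+.16*np.array([.783,.622]); print(h)
th=np.radians(np.arange(np.degrees(np.arctan2(*(p-h)[::-1]))%360,148,-6))
P=h+.16*np.c_[np.cos(th),np.sin(th)]
print(np.degrees(th[[0,-1]]),len(th)-1); print(np.round(np.diff(P,axis=0)@R/.025,2).tolist())
E
```

```text
[0.6576228  0.12941022]
[218.46294707 152.46294707] 11
[[-0.15, -0.65], [-0.08, -0.66], [-0.01, -0.67], [0.06, -0.67], [0.12, -0.66], [0.19, -0.64], [0.26, -0.62], [0.32, -0.59], [0.38, -0.55], [0.44, -0.51], [0.49, -0.46]]
```

>>> {"api": "move_arm", "payload": {"increments": [[[0, 0, 0], [-0.15, -0.65, 0], 1], [[0, 0, 0], [-0.08, -0.66, 0], 1], [[0, 0, 0], [-0.01, -0.67, 0], 1], [[0, 0, 0], [0.06, -0.67, 0], 1]]}}

```text
time_s: 4.95
tool_pos: [0.5027, 0.0899, 0.2401]
eef_rot: [[0.926, 0.378, 0.0], [0.378, -0.926, -0.001], [0.0, 0.001, -1.0]]
force: [1.9, -4.3, 6.3]
grip_width: 0.0148
gripper_force: 30.2
```

>>> {"api": "move_arm", "payload": {"increments": [[[0, 0, 0], [0.12, -0.66, 0], 1], [[0, 0, 0], [0.19, -0.64, 0], 1], [[0, 0, 0], [0.26, -0.62, 0], 1], [[0, 0, 0], [0.32, -0.59, 0], 1], [[0, 0, 0], [0, 0, 0], 1]]}}

```text
time_s: 5.58
tool_pos: [0.4999, 0.1577, 0.24]
eef_rot: [[0.925, 0.379, 0.0], [0.379, -0.925, 0.001], [0.001, -0.001, -1.0]]
force: [0.1, 1.3, 6.7]
grip_width: 0.0147
gripper_force: 31.0
```

>>> {"api": "move_arm", "payload": {"increments": [[[0, 0, 0], [0.38, -0.55, 0], 1], [[0, 0, 0], [0.44, -0.51, 0], 1], [[0, 0, 0], [0.49, -0.46, 0], 1], [[0, 0, 0], [0, 0, 0], 1], [[0, 0, 0], [0, 0, 0], -1], [[0, 0, 0], [0, 0, 0], -1], [[0, 0, 0], [0, 0, 0], -1], [[0, 0, 0], [0, 0, 0], -1]]}}

```text
time_s: 6.58
tool_pos: [0.5157, 0.2036, 0.2395]
eef_rot: [[0.926, 0.378, -0.0], [0.378, -0.926, 0.0], [-0.0, -0.0, -1.0]]
force: [1.1, 0.4, -0.4]
grip_width: 0.085
gripper_force: 0.0
```

>>> {"api": "move_arm", "payload": {"increments": [[[0, 0, 0], [0, 0, -0.5], -1], [[0, 0, 0], [0, 0, -1], -1], [[0, 0, 0], [0, 0, -1], -1], [[0, 0, 0], [-0.5, 0.5, -0.5], -1], [[0, 0, 0], [-1, 1, 0], -1], [[0, 0, 0], [-1, 1, 0], -1], [[0, 0, 0], [-1, 1, 0], -1], [[0, 0, 0], [-1, 1, 0], -1]]}}

```text
time_s: 7.58
tool_pos: [0.453, 0.0554, 0.3147]
eef_rot: [[0.926, 0.378, 0.0], [0.378, -0.926, -0.0], [0.0, 0.0, -1.0]]
force: [-0.2, -0.0, 0.6]
grip_width: 0.0858
gripper_force: 0.0
```

```bash
python3 - <<'E'
from h import *
s=snap('side','side2'); t=snap('top','top2')
f=lambda d,x,y,w,h,k:cv2.resize(d['image'][y:y+h,x:x+w,::-1],None,fx=k,fy=k,interpolation=cv2.INTER_CUBIC)
a=f(s,255,265,80,90,5); b=f(t,310,220,80,110,5)
c=np.zeros((600,800,3),np.uint8); c[:450,:400]=a; c[:550,400:]=b
cv2.imwrite('pics/c2.png',c)
E
```

```text
(no output)
```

View pics/c2.png

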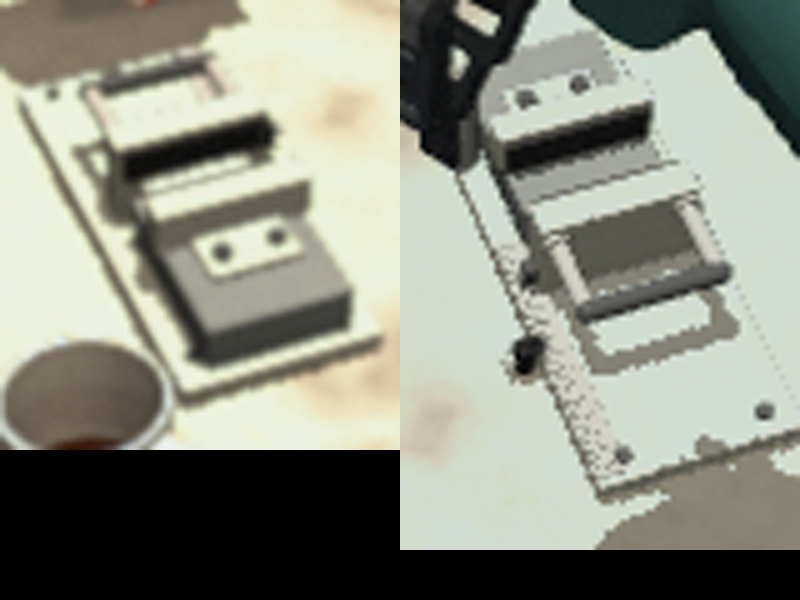

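View pics/top2.png

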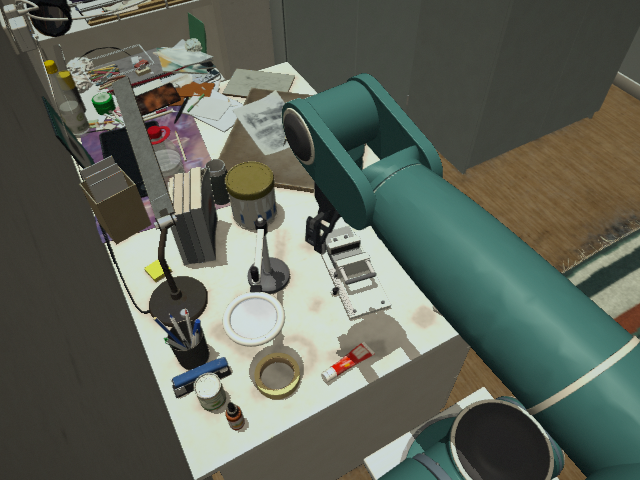

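Lens is now around (253,319), well left. In the top view the bar runs from (346,282) to (376,274). The pointer is near (336,275) and the rider near (335,291). One closer look at the pointer and marker.

```bash
python3 - <<'E'
from h import *
s,t=load('side2'),load('top2')
L=ray(t,253,319,.208); print('lens',L,np.hypot(*(L[:2]-[.558,-.063])))
print('bar top view',ray(t,346,281.6,.06),ray(t,375.6,274,.06),ray(t,361,278,.06))
print('bar side view',ray(s,276,282,.06),ray(s,297,277.4,.06))
c=t['image'][255:315,315:395,::-1]; cv2.imwrite('pics/m2.png',cv2.resize(c,None,fx=10,fy=10,interpolation=cv2.INTER_CUBIC))
E
```

```text
lens [0.43404017 0.24816477 0.208     ] 0.3349470948500207
bar top view [ 0.50739159 -0.01702387  0.06      ] [ 0.49067709 -0.09244033  0.06      ] [ 0.498323  -0.0546354  0.06     ]
bar side view [ 0.4961467  -0.07330911  0.06      ] [ 0.50993984 -0.01464395  0.06      ]
```

View pics/m2.png

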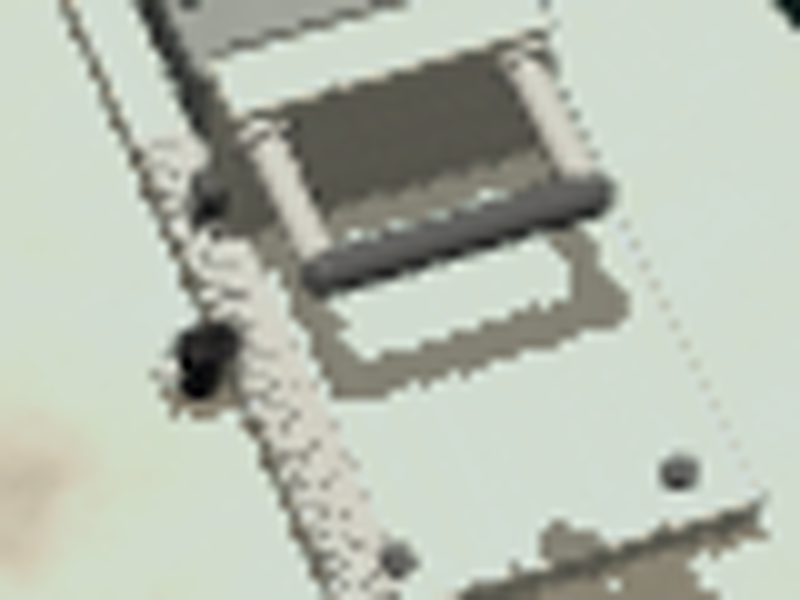

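The pointer tip shows as a dark blob at about (336,275) full-image. The rider's blob spans crop (175–240, 322–400), with its centre at (335.7,291.1). I'll use depth to fix the heights.

```bash
python3 - <<'E'
from h import *
t=load('top2'); p=cloud(t); g=t['image'].sum(2)
ex=np.array([np.cos(np.radians(-10.5)),np.sin(np.radians(-10.5))]); ey=np.array([-ex[1],ex[0]]); O=np.array([.558,-.063])
for nm,(u0,u1,v0,v1) in dict(ptr=(333,340,271,279),mark=(331,341,286,297)).items():
    print(nm,'brightness; local x; local y; z (mm), rows',v0)
    q=p[v0:v1,u0:u1]; d=q[...,:2]-O
    print(g[v0:v1,u0:u1]); 
    for a in(d@ex,d@ey,q[...,2]): print(np.round(a*1000).astype(int))
# jaw/fixed jaw tops & bed points cloud from side
s=load('side2'); q=cloud(s); d=q[...,:2]-O; x,y,z=d@ex,d@ey,q[...,2]
k=(abs(z-.072)<.004)&(abs(x)<.08)&(abs(y)<.05); print('72top',np.histogram(x[k]*1000,np.arange(-40,70,5)), np.percentile(y[k],[1,99]))
k=(abs(z-.046)<.003)&(x>0)&(x<.14)&(abs(y)<.06); print('46top',np.percentile(x[k],[1,99]),np.percentile(y[k],[1,99]))
k=(abs(z-.06)<.008)&(x>-.09)&(x<-.045)&(abs(y)<.05);print('bar',k.sum(),np.median(q[k],0),np.percentile(x[k],[2,50,98]),np.percentile(y[k],[2,98]))
E
```

```text
ptr brightness; local x; local y; z (mm), rows 271
[[619 607 448 242 272 260 244]
 [604 346 299 269 261 262 255]
 [604 234 304 283 259 256 251]
 [506 255 207 211 169 266 254]
 [394 285 104 106 166 262 253]
 [461 193  95 105 189 259 247]
 [598 227 294 342 288 262 250]
 [607 445 600 239 342 292 302]]
[[ 16  10   9  -3 -11 -12 -18]
 [  9  -4  -7  -7 -10 -16 -15]
 [  4  -4  -5  -6 -12 -17 -16]
 [ -1  -4 -11 -12 -12 -15 -12]
 [  1  -1 -11 -12 -11 -14 -15]
 [ -5  -6 -11 -12 -10 -14 -15]
 [ -6  -5  -7  -8  -9 -16 -16]
 [-10 -11 -13 -11 -14 -17 -16]]
[[43 42 40 42 42 40 40]
 [46 47 46 43 42 41 38]
 [47 48 45 43 42 41 38]
 [49 47 47 45 42 41 37]
 [48 46 47 45 42 40 38]
 [51 48 47 45 41 40 38]
 [51 48 46 43 41 41 38]
 [52 50 48 45 43 41 38]]
[[12 19 19 35 45 47 54]
 [18 35 39 37 40 47 45]
 [21 31 31 31 39 44 42]
 [24 27 36 35 34 38 32]
 [16 17 31 31 29 32 32]
 [21 21 27 27 23 28 28]
 [17 16 17 16 17 26 25]
 [20 19 21 18 20 23 21]]
mark brightness; local x; local y; z (mm), rows 286
[[639 638 639 618 324 518 508 462 618 617]
 [640 640 624 414 210 189 201 373 427 540]
 [630 526 204 140 124  93  
[... 1287 characters left out ...]
 21 17 17]
 [ 1  2 24 24 22 24 20 21 16 19]
 [ 0  1 19 20 25 25 21 22 16 13]
 [19 19 20 26 17 18 11 17 15 20]
 [12 11 16 16 17 15  1 16 17 19]
 [15 -5 11 12 10  8 -1 13 18 20]
 [ 2 -2 -1  5  9  4  0 -1 13 17]
 [-3  0 -4  1  2  0 -2 -3 12 15]
 [ 1 -1  2 -1  3 -1  0  2  9 17]]
72top (array([ 0,  1,  0,  0,  0, 23, 33, 40, 51, 35, 16,  0,  0,  0,  0,  0,  1,
       12, 37, 41, 52]), array([-40, -35, -30, -25, -20, -15, -10,  -5,   0,   5,  10,  15,  20,
        25,  30,  35,  40,  45,  50,  55,  60,  65])) [-0.03970355  0.04365079]
46top [0.00576207 0.12838042] [-0.03780174  0.04106823]
bar 117 [ 0.50508238 -0.05264854  0.06418113] [-0.06086233 -0.05423059 -0.04687188] [-0.03679528  0.0394831 ]
```

Depth fits the geometry: the bar is at about (0.500,-0.053), the holder yaw is about -10.5°, and the rider sits roughly 38 mm in front of the pointer. Next I turn the tool, move over the bar and part-open the fingers.

>>> {"api": "move_arm", "payload": {"increments": [[[0, 0, -0.106], [0, 0, 0], 0.15], [[0, 0, -0.106], [0, 0, 0], 0.15], [[0, 0, -0.106], [0, 0, 0], 0.15], [[0, 0, -0.106], [0, 0, 0], 0.15], [[0, 0, -0.106], [0, 0, 0], 0.15], [[0, 0, -0.106], [0, 0, 0], 0.15], [[0, 0, 0], [-1, 0.65, 0], 0.15], [[0, 0, 0], [-1, 0.65, 0], 0.15]]}}

```text
time_s: 8.68
tool_pos: [0.4769, 0.0013, 0.3147]
eef_rot: [[0.182, 0.983, 0.0], [0.983, -0.182, 0.0], [0.0, 0.0, -1.0]]
force: [-0.2, -0.2, 0.4]
grip_width: 0.0361
gripper_force: 0.0
```

>>> {"api": "move_arm", "payload": {"increments": [[[0, 0, 0], [-1, 0.65, 0], 0.15], [[0, 0, 0], [-1, 0.65, 0], 0.15], [[0, 0, 0], [0, 0, 0.5], 0.15], [[0, 0, 0], [0, 0, 1], 0.15], [[0, 0, 0], [0, 0, 1], 0.15], [[0, 0, 0], [0, 0, 1], 0.15], [[0, 0, 0], [0, 0, 1], 0.15], [[0, 0, 0], [0, 0, 0], 0.15]]}}

```text
time_s: 9.68
tool_pos: [0.4987, -0.0526, 0.2002]
eef_rot: [[0.183, 0.983, -0.003], [0.983, -0.183, 0.001], [0.0, -0.003, -1.0]]
force: [-1.1, 0.3, 0.9]
grip_width: 0.0362
gripper_force: 0.0
```

```bash
python3 - <<'E'
from h import *
t=snap('top','top3'); s=snap('side','side3')
f=lambda d,x,y:cv2.resize(d['image'][y:y+100,x:x+80,::-1],None,fx=5,fy=5,interpolation=cv2.INTER_CUBIC)
cv2.imwrite('pics/c3.png',np.hstack([f(t,320,215),f(s,245,235)]))
R,tv,K=cam(t)
st=read_state(); print(st['tool_pos'],st['eef_rot'],st['grip_width'])
E
```

```text
[ 0.49972047 -0.05292174  0.20278224] [[ 1.82636867e-01  9.83180354e-01  4.08655041e-04]
 [ 9.83180432e-01 -1.82636897e-01  3.51744746e-05]
 [ 1.09218341e-04  3.95357484e-04 -9.99999916e-01]] 0.035605000692782836
```

View pics/c3.png

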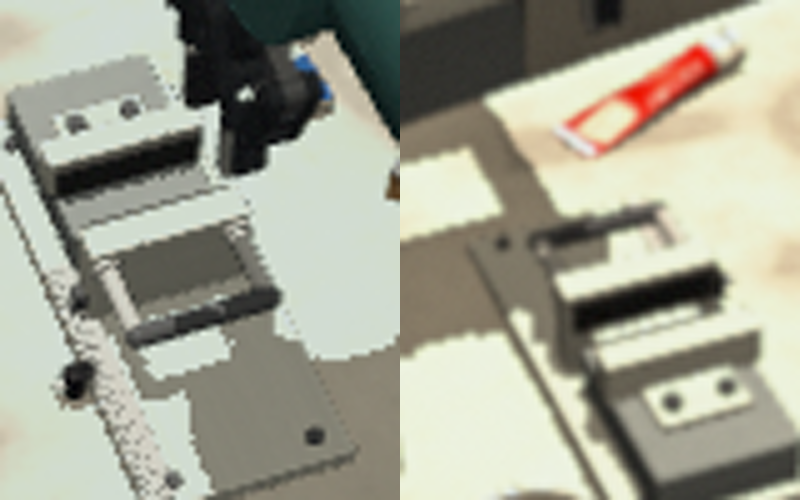

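The fingers hang over the bar, just right of centre as the camera sees them because of their height. Both views agree on the bar to a few mm, and I have ±12 mm of clearance. Descending in two steps and watching the force.

>>> {"api": "move_arm", "payload": {"increments": [[[0, 0, 0], [0, 0, 0.8], 0.15], [[0, 0, 0], [0, 0, 1], 0.15], [[0, 0, 0], [0, 0, 1], 0.15], [[0, 0, 0], [0, 0, 0.8], 0.15], [[0, 0, 0], [0, 0, 0.6], 0.15], [[0, 0, 0], [0, 0, 0], 0.15]]}}

```text
time_s: 10.52
tool_pos: [0.4994, -0.0532, 0.0961]
eef_rot: [[0.183, 0.983, -0.001], [0.983, -0.183, 0.0], [-0.0, -0.001, -1.0]]
force: [0.1, -0.0, -0.3]
grip_width: 0.0362
gripper_force: 0.0
```

>>> {"api": "move_arm", "payload": {"increments": [[[0, 0, 0], [0, 0, 0.4], 0.15], [[0, 0, 0], [0, 0, 0.4], 0.15], [[0, 0, 0], [0, 0, 0.4], 0.15], [[0, 0, 0], [0, 0, 0.2], 0.15], [[0, 0, 0], [0, 0, 0], 0.15]]}}

```text
time_s: 11.15
tool_pos: [0.4997, -0.0532, 0.0617]
eef_rot: [[0.183, 0.983, -0.001], [0.983, -0.183, 0.0], [-0.0, -0.001, -1.0]]
force: [0.2, -0.7, -0.5]
grip_width: 0.0362
gripper_force: 0.0
```

>>> {"api": "move_arm", "payload": {"increments": [[[0, 0, 0], [0, 0, 0], 1], [[0, 0, 0], [0, 0, 0], 1], [[0, 0, 0], [0, 0, 0], 1], [[0, 0, 0], [0, 0, 0], 1], [[0, 0, 0], [0, 0, 0], 1]], "grip_force": 60}}

```text
time_s: 11.78
tool_pos: [0.5017, -0.0535, 0.065]
eef_rot: [[0.183, 0.983, 0.005], [0.983, -0.183, -0.001], [0.0, 0.005, -1.0]]
force: [0.0, -0.3, 21.0]
grip_width: 0.0002
gripper_force: 10.5
```

The fingers closed fully with a 21 N upward force, so the bar isn't between the pads. I'll look at both views.

```bash
python3 - <<'E'
from h import *
t=snap('top','top4'); s=snap('side','side4')
f=lambda d,x,y:cv2.resize(d['image'][y:y+86,x:x+57,::-1],None,fx=7,fy=7,interpolation=cv2.INTER_CUBIC)
cv2.imwrite('pics/c4.png',np.hstack([f(t,330,225),f(s,255,235)]))
st=read_state(); print(st['tool_pos'],st['force'],st['wrist_torque'],st['grip_width'])
def pix(d,p):
    R,tv,K=cam(d); return cv2.projectPoints(np.array([p]),d['rvec'],d['tvec'],K,None)[0].ravel()
P=st['tool_pos']
for n,d in(('top',t),('side',s)): print(n,[np.round(pix(d,P+[0,0,-h]),1).tolist() for h in(-.05,0,.022)])
E
```

```text
[ 0.50164736 -0.05354131  0.06499636] [ 1.00559653e-02 -2.33340645e-01  2.19026007e+01] [-0.0610717   0.02751766 -0.02886307] 0.00010053865551208128
top [[361.0, 263.7], [360.0, 276.0], [359.6, 281.2]]
side [[282.8, 264.3], [283.2, 279.1], [283.5, 285.5]]
```

View pics/c4.png

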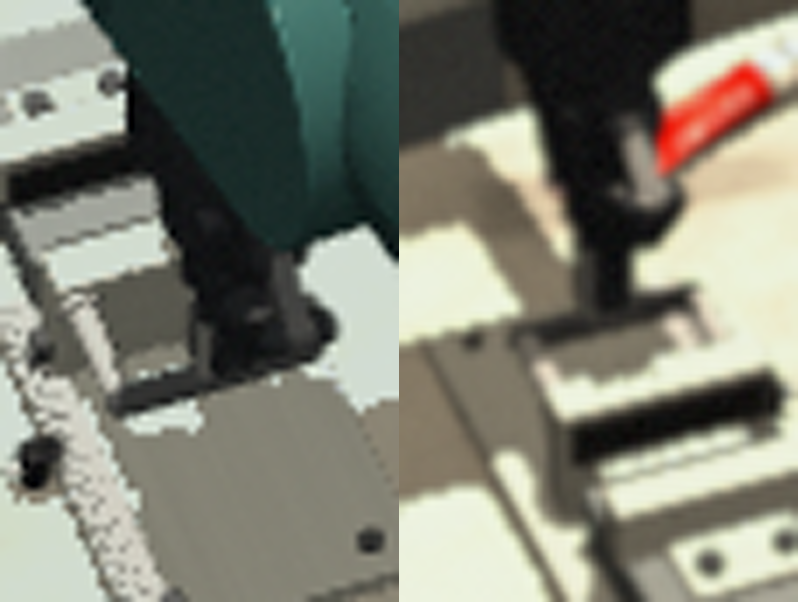

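The side view shows the fingertips ending at about (284,279), right on top of the bar, while by calibration the tip should reach (283.5,285.5). I'll check how far the tips really extend, using the earlier free-hanging pictures.

```bash
python3 - <<'E'
from h import *
def pix(d,p): return np.round(cv2.projectPoints(np.array([p],float),d['rvec'],d['tvec'],d['K'],None)[0].ravel(),1).tolist()
for nm,P in(('3',[.4997,-.0529,.2028]),('1',[.5288,.0262,.3059])):
  for v in('top','side'):
    d=load(v+nm); c=cloud(d); r=np.hypot(c[...,0]-P[0],c[...,1]-P[1])
    k=(r<.05)&(c[...,2]>P[2]-.06)&(c[...,2]<P[2]+.05)&(d['range_z']>0)&(d['image'].sum(2)<250)
    print(v+nm,pix(d,P),pix(d,np.array(P)-[0,0,.022]),k.sum(), 'tip below TCP mm', np.round((P[2]-np.percentile(c[k][:,2],[0,1,5,20]))*1000,1) if k.any() else '')
d=load('side4'); c=cloud(d); print('side4 column u=284'); 
for v in range(268,292): print(v,d['image'][v,284].tolist(),np.round(c[v,284],3))
E
```

```text
top3 [363.1, 240.8] [362.6, 247.0] 149 tip below TCP mm [  3.5  -0.1  -4.1 -11.7]
side3 [281.7, 236.3] [281.9, 243.4] 183 tip below TCP mm [ -0.6  -1.1  -4.3 -11.3]
top1 [326.0, 214.4] [326.0, 221.5] 126 tip below TCP mm [59.9 59.8 58.7 53. ]
side1 [313.8, 197.5] [313.8, 205.2] 173 tip below TCP mm [ 59.5  58.4  56.1 -16. ]
side4 column u=284
268 [15, 14, 16] [ 0.54  -0.072  0.134]
269 [12, 14, 14] [ 0.539 -0.071  0.13 ]
270 [15, 13, 15] [ 0.537 -0.071  0.125]
271 [17, 16, 13] [ 0.539 -0.072  0.124]
272 [18, 16, 19] [ 0.534 -0.069  0.116]
273 [17, 16, 18] [ 0.513 -0.057  0.095]
274 [18, 20, 19] [ 0.514 -0.058  0.093]
275 [19, 20, 19] [ 0.518 -0.06   0.092]
276 [17, 18, 17] [ 0.519 -0.061  0.089]
277 [21, 19, 20] [ 0.516 -0.059  0.084]
278 [20, 20, 19] [ 0.517 -0.06   0.082]
279 [32, 32, 30] [ 0.513 -0.058  0.075]
280 [47, 44, 42] [ 0.509 -0.056  0.068]
281 [47, 45, 42] [ 0.503 -0.052  0.059]
282 [83, 80, 69] [ 0.508 -0.055  0.06 ]
283 [119, 112, 95] [ 0.463 -0.03   0.016]
284 [128, 121, 104] [ 0.467 -0.032  0.015]
285 [129, 121, 102] [ 0.47  -0.034  0.015]
286 [128, 121, 104] [ 0.476 -0.037  0.017]
287 [126, 119, 101] [ 0.478 -0.039  0.016]
288 [130, 125, 107] [ 0.542 -0.075  0.071]
289 [166, 166, 142] [ 0.548 -0.079  0.073]
290 [223, 228, 198] [ 0.553 -0.081  0.074]
291 [236, 242, 220] [ 0.556 -0.083  0.074]
```

The tips really stand level with the TCP, not 22 mm ahead of it, so the fingers closed on top of the bar. I'll lift, reopen part-way and go about 20 mm lower.

>>> {"api": "move_arm", "payload": {"increments": [[[0, 0, 0], [0, 0, -0.4], 1], [[0, 0, 0], [0, 0, -0.4], 0.15], [[0, 0, 0], [0, 0, 0], 0.15], [[0, 0, 0], [0, 0, 0], 0.15], [[0, 0, 0], [0.0, 0.04, 0.4], 0.15], [[0, 0, 0], [0, 0, 0.4], 0.15], [[0, 0, 0], [0, 0, 0.3], 0.15], [[0, 0, 0], [0, 0, 0], 0.15]]}}

```text
time_s: 12.88
tool_pos: [0.5003, -0.0534, 0.0536]
eef_rot: [[0.183, 0.983, -0.001], [0.983, -0.183, 0.0], [-0.0, -0.001, -1.0]]
force: [-0.5, -0.2, -0.3]
grip_width: 0.0365
gripper_force: 0.0
```

>>> {"api": "move_arm", "payload": {"increments": [[[0, 0, 0], [0, 0, 0.25], 0.15], [[0, 0, 0], [0, 0, 0.25], 0.15], [[0, 0, 0], [0, 0, 0.1], 0.15], [[0, 0, 0], [0, 0, 0], 0.15]]}}

```text
time_s: 13.38
tool_pos: [0.5007, -0.0534, 0.0394]
eef_rot: [[0.183, 0.983, -0.0], [0.983, -0.183, 0.0], [0.0, -0.0, -1.0]]
force: [-0.3, 0.4, -0.1]
grip_width: 0.0362
gripper_force: 0.0
```

>>> {"api": "move_arm", "payload": {"increments": [[[0, 0, 0], [0, 0, 0], 1], [[0, 0, 0], [0, 0, 0], 1], [[0, 0, 0], [0, 0, 0], 1], [[0, 0, 0], [0, 0, 0], 1], [[0, 0, 0], [0, 0, 0], 1]], "grip_force": 60}}

```text
time_s: 14.0
tool_pos: [0.5, -0.0533, 0.0398]
eef_rot: [[0.183, 0.983, -0.002], [0.983, -0.183, 0.0], [-0.0, -0.002, -1.0]]
force: [-11.9, 0.9, 7.7]
grip_width: 0.0096
gripper_force: 58.6
```

The bar is gripped (9.6 mm reading, the same 2 mm short as the knob). Pulling out about 32 mm first.

>>> {"api": "move_arm", "payload": {"increments": [[[0, 0, 0], [0, -0.1, 0], 1], [[0, 0, 0], [0, -0.2, 0], 1], [[0, 0, 0], [0, -0.25, 0], 1], [[0, 0, 0], [0, -0.25, 0], 1], [[0, 0, 0], [0, -0.25, 0], 1], [[0, 0, 0], [0, -0.2, 0], 1], [[0, 0, 0], [0, 0, 0], 1], [[0, 0, 0], [0, 0, 0], 1]]}}

```text
time_s: 15.0
tool_pos: [0.4709, -0.048, 0.0399]
eef_rot: [[0.183, 0.983, 0.003], [0.983, -0.183, -0.001], [-0.0, 0.003, -1.0]]
force: [8.2, -3.7, -4.9]
grip_width: 0.0103
gripper_force: 58.5
```

```bash
cat > meas.py <<'E'
from h import *
import sys
f=sys.argv[1]; t=snap('top',f); g=t['image'].astype(int).sum(2); p=cloud(t)
ex=np.array([np.cos(np.radians(-10.5)),np.sin(np.radians(-10.5))]); ey=np.array([-ex[1],ex[0]]); O=np.array([.558,-.063])
print(g[270:300,328:350])
q=p[280:300,328:346]; print(np.round((q[...,:2]-O)@ex*1000).astype(int)); print(np.round(q[...,2]*1000).astype(int))
E
python3 meas.py top5
```

```text
[[258 443 619 621 619 617 621 621 615 428 631 633 624 632 636 635 637 636
  636 636 636 637]
 [327 472 523 546 624 620 619 624 630 628 634 622 445 636 636 636 637 637
  639 638 639 636]
 [611 303 525 605 450 621 618 622 624 635 635 617 368 636 637 637 636 636
  637 637 637 638]
 [622 330 466 622 618 622 619 620 613 538 635 615 300 482 637 636 636 639
  638 641 626 535]
 [619 297 308 376 530 535 620 618 620 622 635 616 266 332 631 643 639 624
  591 500 309 266]
 [636 614 330 525 604 446 607 450 621 624 628 617 266 301 472 555 377 291
  299 277 253 254]
 [636 625 447 366 467 617 622 617 618 623 617 551 267 269 281 311 487 613
  518 464 268 253]
 [636 636 613 361 628 606 451 622 619 619 615 539 266 268 303 475 432 322
  300 253 236 254]
 [635 639 619 333 490 605 450 609 457 618 611 481 260 268 289 386 431 597
  603 529 239 256]
 [635 636 637 613 259 442 616 616 538 619 613 531 265 257 183 277 468 585
  618 582 328 251]
 [636 636 637 622 336 494 606 459 620 611 523 468 226 265 257 241 299 543
  607 608 540 250]
 [635 636 638 639 615 348 617 524 525 522 330 304 275 262 259 255 288 476
  5
[... 4792 characters left out ...]
7   16   18
    17   17   19   14]
 [  -2    0   -2   13    0   10   12   13    9    2    8   15   21   19
    21   16   16   16]
 [  -3   -3   -3    4    0   -1    9    9    6    3    3   13   19   21
    20   21   15   21]
 [   2    2   -1   -2    1   -2    3   -2   -2   -1    1   13   16   17
    20   17   18   19]
 [  -1   -2   -6    2   -3   -2    1    5    5    0   -1    6   18   17
    17   16   20 1100]
 [   0   -4   -2    4    1    0    4   -2   -2   -1   -1    0   15   19
    20   20   13   14]
 [  -4   -1   -1   -4   -1    1   -1   -1   -2   -1   -1    0    2 1100
    14   15   15   18]
 [   4   -2    1    4   -2   -1   -3   -1   -1    1    4   -1    4   17
    15   22   13   18]]
```

Depth puts the pull at about 28.5 mm. The pointer's front face is at local -39.5 and the rider's at about -50 (centre about -44.5). Allowing for the pointer's width, the mark is at about 37 mm, so I'll pull about 9 mm more.

>>> {"api": "move_arm", "payload": {"increments": [[[0, 0, 0], [0, -0.12, 0], 1], [[0, 0, 0], [0, -0.12, 0], 1], [[0, 0, 0], [0, -0.12, 0], 1], [[0, 0, 0], [0, 0, 0], 1], [[0, 0, 0], [0, 0, 0], 1], [[0, 0, 0], [0, 0, 0], 1]]}}

```text
time_s: 15.8
tool_pos: [0.4622, -0.0465, 0.0399]
eef_rot: [[0.183, 0.983, 0.003], [0.983, -0.183, -0.001], [-0.0, 0.003, -1.0]]
force: [9.7, -3.6, -4.8]
grip_width: 0.01
gripper_force: 58.5
```

```bash
sed -i 's/^print(g.*/print(g[282:298,330:348])/; s/^q=.*/q=p[282:298,332:346]; d=q[...,:2]-O\nfor a in (d@ex,d@ey,q[...,2]): print(np.round(a*1000).astype(int))/' meas.py; python3 meas.py top6
python3 - <<'E'
from h import *
d=load('top6')
# predicted pixels of points beside the rider for candidate local coords
ex=np.array([np.cos(np.radians(-10.5)),np.sin(np.radians(-10.5))]); ey=np.array([-ex[1],ex[0]]); O=np.array([.558,-.063])
for x in(-38.5,-44.5,-50.5):
  for y,z in((65,.025),(55,.025),(47,.036),(47,.027),(47,.016)):
    P=np.r_[O+ex*x/1000+ey*y/1000,z]; print(x,y,z,cv2.projectPoints(P[None],d['rvec'],d['tvec'],d['K'],None)[0].ravel().round(1))
E
```

```text
[[638 639 624 304 385 615 619 619 615 619 602 262 265 267 274 309 552 610]
 [636 639 623 296 305 385 528 534 613 528 473 249 268 267 248 291 493 588]
 [638 639 639 616 354 620 601 415 366 264 318 284 263 261 256 251 335 558]
 [640 638 638 628 448 326 407 615 602 388 264 288 280 261 250 255 291 498]
 [639 639 638 640 619 325 522 509 422 383 119 149 145 261 255 254 258 352]
 [638 639 639 627 414 216 189 182 309 461  97 101 149 257 248 249 247 264]
 [638 629 525 208 147 116  99  89 126 207 156 142 194 253 250 251 248 258]
 [636 623 378 125 140 121 105 127 171 340 286 343 331 256 245 253 295 304]
 [626 517 337  84 165 137 115 120 223 505 521 508 518 521 306 370 371 370]
 [619 620 594  20  80  55  71 184 302 450 615 615 612 610 593 368 377 372]
 [463 540 483 190  41  43  69 208 270 463 528 540 615 613 614 593 381 373]
 [616 470 420  50  23  32 112 293 280 522 614 602 455 605 538 605 526 615]
 [616 382 370 206  38  80 245 374 302 378 463 447 611 614 610 612 612 623]
 [631 611 377 374 372 375 379 383 372 368 617 518 516 540 611 611 612 628]
 [630 615 427 612 379 383 429 631 619 465 496 613 
[... 3118 characters left out ...]
  -1    1   14   17   14   17   19   17   16]
 [   4   -2    2   -2    0    2    0   16   17   16   15   16   21   17]
 [   1   -1   -1    2    0   -3   -4    5   12   18   19   19   17   20]
 [   1    0    3    1    3    0   -1   -5    8   15   17   15   20   18]]
-38.5 65 0.025 [332.1 286.7]
-38.5 55 0.025 [335.8 285.7]
-38.5 47 0.036 [338.9 282.3]
-38.5 47 0.027 [338.8 284.3]
-38.5 47 0.016 [338.7 286.8]
-44.5 65 0.025 [332.9 288.6]
-44.5 55 0.025 [336.6 287.5]
-44.5 47 0.036 [339.7 284.1]
-44.5 47 0.027 [339.6 286.2]
-44.5 47 0.016 [339.6 288.7]
-50.5 65 0.025 [333.7 290.5]
-50.5 55 0.025 [337.4 289.4]
-50.5 47 0.036 [340.5 286. ]
-50.5 47 0.027 [340.5 288.1]
-50.5 47 0.016 [340.4 290.5]
```

The pointer spans about local -41…-50 and the rider about -41…-53, so their centres agree within roughly 2 mm. The spring force is steady at about 10 N and the lens is 33 cm clear. One short hold to confirm it's at rest, then hand in.

>>> {"api": "move_arm", "payload": {"increments": [[[0, 0, 0], [0, 0, 0], 1], [[0, 0, 0], [0, -0.02, 0], 1], [[0, 0, 0], [0, 0, 0], 1], [[0, 0, 0], [0, 0, 0], 1], [[0, 0, 0], [0, 0, 0], 1]]}}

```text
time_s: 16.48
tool_pos: [0.4617, -0.0464, 0.04]
eef_rot: [[0.183, 0.983, 0.003], [0.983, -0.183, -0.001], [-0.0, 0.003, -1.0]]
force: [9.9, -4.6, -4.9]
grip_width: 0.0099
gripper_force: 58.5
```

```bash
python3 -c "
from station import finish_job,read_state
s=read_state();print(s['tool_pos'],s['force'],s['grip_width'],abs(s['dq']).max());print(finish_job())"
```

```text
[ 0.46172053 -0.04639533  0.03995024] [ 9.93094067 -4.62041607 -4.88422958] 0.009850772371260884 0.0010994526011903509
the job is handed in; nothing more can be done
None
```

I handed the job in with the magnifier swung about 33 cm clear and the gripper still holding the jaw, pointer level with the marker to about 2 mm by my camera measurement (tolerance 5 mm); no verdict came back, and my first try at gripping the bar closed on top of it with about 21 N.

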